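# Load and latch the test kiln

## Robot

A 7-joint arm with a two-finger parallel gripper is mounted at the origin on the work surface. World frame = base frame: x ahead of the robot, y to its left, z up, the work surface at z = 0. Lengths are in mm, angles in rad, forces in N, time in s.
With the tool pointing down it reaches from about 425 to 800 mm from the base axis. Payload 8.3 kg.
Tool frame: the origin (TCP) lies where the fingers leave the gripper's body, on its centre line; the fingertips stand 73 mm ahead of it and the grasp point (between the pads) lies 54 mm ahead of it; z points along the fingers, y is the direction in which the jaws open and shut (so a half turn about z gives the same grasp; the last joint's range is limited). The gripper opens to 85 mm and grips with 20 to 120 N. Pads are 22 mm wide; open, the fingers measure 114 mm over their backs; the gripper's body (76 mm by 85 mm) begins 54 mm behind the grasp point. The pads swing forward as they close: fully open they stand 13 mm farther back than shut.
Start: joints at [-1.319, 0.383, 0.016, 1.37, -0.006, 1.388, -0.046], TCP at [193.47, 594.288, 303.879] pointing down, gripper open.
Joint ranges: [-2.95, 2.95], [-0.25, 2.06], [-1.52, 1.56], [0.18, 2.33], [-1.44, 4.58], [0.02, 2.06], [-3.01, 3.01]. Speed limits (rad/s): [2.39, 2.39, 3.01, 3.01, 3.14, 3.14, 3.14].

## Interface

Orientations are given as a unit quaternion [x, y, z, w].
In Python, from workcell import * gives the robot as it stands.
- The arm moves only by the tool step_arm, never from a script. Its argument "targets" is a list of rows, each a list of 7 numbers: the opening, from 0 (shut) to 1 (fully open), then the shift along the world's x, y, z scaled (see below), then the turn, a rotation vector about the world's x, y, z scaled (see below). In form: [[fingers, x, y, z, ax, ay, az], ...]. A call has 1 to 8 rows; each row shifts and turns the pose as measured when the row begins; what a row does not reach is not made up. The controller multiplies each number of a shift by 0.2 m and each number of a turn by pi/2 rad. A row lasts 1/8 s, in which the tool goes at most 62.5 mm and 10.7 degrees, less where a joint would pass 70% of its speed; a pose out of reach is approached as far as the arm can. A call with a number of a shift or a turn outside -1 to 1 is refused whole. A call with a gripper value outside its range is refused whole. The fingers move at their own pace and stop on an object; "grip_force" is the grip in N (left out, the last holds). Time passes only in rows, so rows that do not move let the fingers close. It gives the time, the measured TCP pose, the force and the opening at its end, in the units of the state.
- read_state(): the state, without advancing time (a new reading comes with each control period).
- camera(name): name is "side" or "top" or "wrist"; returns the picture (480x640x3 uint8, red, green, blue); there is no depth.
- calibration(name): a dict with "intrinsics" (3x3 intrinsics, pixels), "D" ([k1, k2, p1, p2, k3] as OpenCV has them; the pictures are not rectified), "camera_from_world" (4x4, takes a point from world to camera coordinates). Camera axes: x right, y up, looking along -z (the intrinsics and any distortion apply to the point x, -y, -z); pixel columns grow to the right and rows downward; lengths in mm; the calibration is good to about 2 mm. A picture is of the moment at which its call begins: read the wrist's pose just before it. calibration takes no time and is no camera call; for the wrist camera it gives the pose at the moment of the call.
- finish_job(): hands the job in, once; it reports no verdict.
Trained networks look in the newest picture that a camera, given by its name, has taken for a name from the list of things; names that differ only in an ending like _2 or _b are one class to them, and where a whole thing is asked for, a point or a joint stands for the part that bears it (a point fixed in the world has none). Each returns a list of dicts, best first, with "p" (0 to 1); they miss things now and then, are a little off and sometimes report something else, mostly with a low value. They report only what shows in the picture. A call takes as long as a camera call. They do not tell look-alikes from the thing itself.
- spot_in(camera, name): "point" ([x, y, z] in mm, in world coordinates, good to about 4 mm: the middle of the surface that is visible of it).
- landmark_of(camera, name): "point" ([x, y, z] in mm, in world coordinates, good to about 4 mm: a listed point, or the origin of a listed thing).
The state is a dict: "t": time; "qpos": joint angles; "qvel": joint speeds; "effort": joint torques, N m; "ee_pos": TCP position; "ee_rot": TCP orientation; "wrist_force": force on the tool from outside, world axes, zero at the start; "wrist_torque": the same for the moment, N m; "opening": finger opening in mm.
Only numpy, scipy, OpenCV 4.12 (cv2) and the standard library are available. Lean on these libraries where they do the work, as an engineer would, in place of code of your own. Each camera call takes 0.05 s, during which the arm holds its last target. There are 200 camera calls.

## Task

Swing the little kiln's door wide open by its handle, stand every grey clay vase upright on the pale walled tray that sticks out in front, and push the tray fully home. Then shut the door, hook the roof latch's wire loop behind the keeper on top of the door, and press the red lever over its toggle point until it lies flat. Leave the jar, the black trough and the spatula where they are.

Things in the scene. Friction and masses are not known exactly. Their poses are not given: they have to be found in the camera images.
- kiln: fixed steel table-top test kiln, 250 wide (y), 220 deep (x), 200 high. Origin on the table at the middle of its front plane (the plane of the door opening); +x runs into the kiln, +y to its left as seen from the robot, z up. Opening 210 wide, clear from z 35 to z 165; roof z 165 to 200. Two rails 30 high stick out 190 in front of it at y = -75 and +75, carrying the tray
- kiln_door (a joint): angle of the blue door, rad: 0 shut, opens towards the robot and to the left up to 2.0; stays where it is left. A slab 240 wide, 50 thick, from z 80 to z 200, vertical hinge line on the left edge of the opening. It swings over the empty tray, but would hit vases standing on the drawn-out tray. May start slightly ajar
- door_hinge (a point): point on the door's vertical hinge line (kiln frame x 0, y 125, z 130). Seen from above, the door opens clockwise about it. Axes turn with the door
- door_handle (a point): grip point of the door's black handle: a vertical round bar 12 across from z 94 to z 210, its axis 42 in front of the door's front face, held by two legs at z 105 and 145; above z 150 it stands free. The grip point is on its axis at z 187, for a pinch from above at any yaw. Axes as the door
- kiln_tray (a joint): how far the tray is drawn out of the kiln, m: 0 fully home, up to 0.125 out (starts at 0.105 to 0.125 out). Slides against a friction of about 1.5 N and stays where left
- tray_middle (a point): centre of the tray's floor, on its upper surface (z 42 above the table); axes as the kiln. The floor is 70 (x) by 196 (y) inside, walled all round up to z 74 (32 above the floor): room for three vases in one row along y. 87 behind tray_front
- tray_front (a point): middle of the front face of the tray's front sill, a block 52 thick, 206 wide, z 36 to 74; push here, straight to the kiln's +x, between the rails. When the tray is home this face stands 50 in front of the kiln's front plane (flush with the shut door's face), which leaves a vertical tool clear of the roof
- latch_lever (a joint): red latch lever on the roof, rad: 0 flat, pointing to the kiln's back (+x); 2.2 fully open, leaning over the door; stays where left. Pivot along kiln y at kiln x 18, y 30, z 222. 22 wide, 6 thick, 60 long. The loop clears the keeper's lip only with the lever above about 1.6. Hooked, it tightens below 1.1 and springs back if let go before the toggle point near 0.3 (a few N)
- lever_tip (a point): middle of the lever's upper face (upper when the lever is closed), 50 from its pivot; axes as the lever: x along the lever away from the pivot, z out of that face. Push on this face to close the lever, on its other face to open it
- latch_loop (a joint): angle of the wire loop relative to the lever, rad. In the kiln's x-z plane the loop points from its pivot at (pi + lever - loop) rad, measured from +x up towards +z (pi = level towards the robot; less = raised, more = dipping). Slightly stiff: it stays up when within about 0.4 of vertical, turning along with the lever, and otherwise falls down. Starts upright
- loop_bar (a point): middle of the loop's cross bar, a rod 8 across and 48 long along kiln y, 64.5 from the loop's pivot, which is on the lever 18 from the lever's pivot (at lever angle minus 0.25 rad). The loop's two wires pass left and right of lever and keeper. Pushing the bar down from above is enough to swing it down in front of the keeper's lip
- keeper_seat (a point): bar centre's place when drawn tight (z 222): against the front of the keeper post, below its lip. Keeper on the door's top at kiln y 30: foot 8 thick, post 20 wide up to z 234, lip (z 228 to 234) sticking out 8 forward of the post. Hooked = bar down in front of the post and below the lip. Axes as the door: when shut, -x towards the robot, z up
- vase_a: dark grey unfired clay bud vase, solid, 88 high: round body 52 to 54 across up to z 40, sloping in to a straight neck 25 across from z 56 to the top at z 88 (neck is the natural grasp, from above); 0.16 kg. Origin at the centre of its underside, z up. Two or three of the four vases are present; None means absent
- vase_b: dark grey unfired clay bud vase, solid, 88 high: round body 52 to 54 across up to z 40, sloping in to a straight neck 25 across from z 56 to the top at z 88 (neck is the natural grasp, from above); 0.16 kg. Origin at the centre of its underside, z up. Two or three of the four vases are present; None means absent
- vase_c: dark grey unfired clay bud vase, solid, 88 high: round body 52 to 54 across up to z 40, sloping in to a straight neck 25 across from z 56 to the top at z 88 (neck is the natural grasp, from above); 0.16 kg. Origin at the centre of its underside, z up. Two or three of the four vases are present; None means absent
- vase_d: dark grey unfired clay bud vase, solid, 88 high: round body 52 to 54 across up to z 40, sloping in to a straight neck 25 across from z 56 to the top at z 88 (neck is the natural grasp, from above); 0.16 kg. Origin at the centre of its underside, z up. Two or three of the four vases are present; None means absent
- slip_jar: bystander: amber jar with a white cap, 64 across, 95 high; leave alone. Origin at the centre of its underside
- tool_trough: bystander: black plastic open trough, 120 by 190, 50 high; leave alone. Origin at the centre of its underside
- spatula: bystander: green-handled spatula lying on the table, 190 long; leave alone. Origin underneath it
There are look-alikes about, which are no part of the job. Leave any green or pink look-alike of the vase_c alone.

How it is judged (in metres and radians):
On the way, in this order (a step that is already met when the one before it is completed fails the run):
1. the kiln door is swung wide open (more than 1.3 rad) (value of joint kiln_door above 1.3 rad), for 0.2 s.
2. every vase stands upright on the tray and the tray is fully home (within 10 mm) (x of vase_a in the frame of tray_middle between -0.02 and 0.02 m and y of vase_a in the frame of tray_middle between -0.08 and 0.08 m and z of vase_a in the frame of tray_middle between -0.006 and 0.008 m and angle between each of vase_a, vase_b, vase_c, vase_d's own z axis and vertical below 0.15 rad and x of vase_b in the frame of tray_middle between -0.02 and 0.02 m and y of vase_b in the frame of tray_middle between -0.08 and 0.08 m and z of vase_b in the frame of tray_middle between -0.006 and 0.008 m and x of vase_c in the frame of tray_middle between -0.02 and 0.02 m and y of vase_c in the frame of tray_middle between -0.08 and 0.08 m and z of vase_c in the frame of tray_middle between -0.006 and 0.008 m and x of vase_d in the frame of tray_middle between -0.02 and 0.02 m and y of vase_d in the frame of tray_middle between -0.08 and 0.08 m and z of vase_d in the frame of tray_middle between -0.006 and 0.008 m and value of joint kiln_tray below 0.01 m), for 0.2 s.
3. the door is shut (within 0.06 rad) (value of joint kiln_door below 0.06 rad), for 0.2 s.
4. the loop's bar is down in front of the keeper post, below its lip, the lever still up (x of loop_bar in the frame of keeper_seat between -0.028 and 0.005 m and z of loop_bar in the frame of keeper_seat between -0.02 and 0.004 m and y of loop_bar in the frame of keeper_seat between -0.012 and 0.012 m and value of joint latch_lever above 1 rad), for 0.1 s.
At the end, for the whole second after the job is handed in: Every vase stands upright (within 0.15 rad) on the tray's floor; the tray is home within 10 mm; the door is shut within 0.03 rad; the loop's bar sits on the keeper (within 7 mm of its seat, below the lip) and the lever lies flat (below 0.1 rad) past its toggle point, at rest (all of step 2 and x of loop_bar in the frame of keeper_seat between -0.007 and 0.007 m and z of loop_bar in the frame of keeper_seat between -0.016 and 0.006 m and y of loop_bar in the frame of keeper_seat between -0.012 and 0.012 m and value of joint kiln_door below 0.03 rad and value of joint latch_lever below 0.1 rad and velocity of joint latch_lever below 0.05 rad/s); the robot touches nothing.
It fails at once if the jar is shifted by more than 40 mm (distance of slip_jar from where it was at the start of the episode above 0.04 m).
It fails at once if the black trough is shifted by more than 40 mm (distance of tool_trough from where it was at the start of the episode above 0.04 m).
It fails at once if the spatula is shifted by more than 40 mm (distance of spatula from where it was at the start of the episode above 0.04 m).
Of vase_a, vase_b, vase_c, vase_d only 2 to 3 are there at a start; the rules pass over those that are not, and their reading is None.
At some moment in a run one of vase_a, vase_b, vase_c, vase_d may be knocked a few centimetres aside while the robot is not near it.
Once in a run the grip may slacken for a moment while it holds something.
It also fails if it takes over 200 s, if anything falls off the work surface, if the arm or the gripper's body presses on something with over 40 N, if the wrist force passes 120 N, or if a joint passes its speed limit or range.

## Working session

There is one attempt and no reset: what is moved stays moved. The work goes in short steps, Python scripts to look and compute and a tool call to move; the robot and the scene stay as the last step left them, time stands still between calls to the robot, and variables do not carry over. Pictures are saved under pics/ and viewed, about 12 in all and at most 16, crops included, and the job is handed in when it is done.

Besides the shell and the picture viewer there is one more tool, called after "Request:" as name(argument=value, ...) on one line, values as JSON. step_arm: Moves the arm, as the interface text tells. Shifts and turns lie within -1 to 1; 1 stands for 0.2 m of shift or pi/2 rad of turn. Its arguments: {"type":"object","properties":{"targets":{"type":"array"},"grip_force":{"type":"number"}},"required":["targets"]}

```bash
mkdir -p pics; ls; cat > h.py <<'E'
from workcell import *
import numpy as np, cv2
from scipy.spatial.transform import Rotation as R
def save(cam,name):
    im=camera(cam); cv2.imwrite(f'pics/{name}.png',im[:,:,::-1]); return im
def ray(cam,u,v):
    c=calibration(cam); K=np.array(c['intrinsics'],float); D=np.array(c['D'],float); T=np.array(c['camera_from_world'],float)
    p=cv2.undistortPoints(np.array([[[u,v]]],float),K,D)[0,0]
    d=T[:3,:3].T@np.array([p[0],-p[1],-1.]); o=-T[:3,:3].T@T[:3,3]; return o,d
def at_z(cam,u,v,z):
    o,d=ray(cam,u,v); return o+d*(z-o[2])/d[2]
def proj(cam,P):
    c=calibration(cam); K=np.array(c['intrinsics'],float); D=np.array(c['D'],float); T=np.array(c['camera_from_world'],float)
    q=(T[:3,:3]@np.atleast_2d(P).T).T+T[:3,3]; q=q*[1,-1,-1]
    return cv2.projectPoints(q[:,None],np.zeros(3),np.zeros(3),K,D)[0][:,0]
def st():
    s=read_state(); print('t',round(s['t'],2),'pos',np.round(s['ee_pos'],1),'rot',np.round(s['ee_rot'],3),'F',np.round(s['wrist_force'],1),'open',round(s['opening'],1)); return s
E
python3 - <<'E'
from h import *
s=st()
a=save('top','t0'); b=save('side','s0')
cv2.imwrite('pics/both0.png',cv2.resize(np.hstack([a,b])[:,:,::-1],(800,300)))
for cam in ('top','side'):
  for n in ['kiln','door_hinge','door_handle','tray_middle','tray_front','lever_tip','loop_bar','keeper_seat','vase_a','slip_jar','tool_trough','spatula']:
    r=landmark_of(cam,n); print(cam,n,[(np.round(x['point']).tolist(),round(x['p'],2)) for x in r[:7]])
E
```

```text
pics
t 0.0 pos [193.4 594.  302.9] rot [ 0.157  0.988 -0.001 -0.   ] F [-0.6 -0.7 -0.5] open 85.5
top kiln [([621.0, 53.0, 2.0], 0.71), ([591.0, -234.0, -0.0], 0.62), ([594.0, -343.0, -1.0], 0.48)]
top door_hinge []
top door_handle [([534.0, -21.0, 187.0], 0.68), ([740.0, -251.0, 1.0], 0.58)]
top tray_middle [([546.0, 46.0, 43.0], 0.9)]
top tray_front [([461.0, 42.0, 53.0], 0.89)]
top lever_tip [([643.0, 90.0, 272.0], 0.75)]
top loop_bar [([638.0, 85.0, 303.0], 0.68)]
top keeper_seat [([587.0, 79.0, 223.0], 0.65), ([591.0, -237.0, 2.0], 0.32)]
top vase_a [([545.0, -136.0, -1.0], 0.95), ([593.0, -234.0, -1.0], 0.92), ([491.0, -357.0, -6.0], 0.78), ([596.0, -343.0, 1.0], 0.71), ([451.0, -210.0, 0.0], 0.68), ([677.0, -146.0, -2.0], 0.64)]
top slip_jar [([740.0, -248.0, -2.0], 0.91)]
top tool_trough [([482.0, 536.0, -2.0], 0.9)]
top spatula [([624.0, -462.0, -1.0], 0.89), ([593.0, -237.0, 0.0], 0.42)]
side kiln [([618.0, 56.0, 2.0], 0.55)]
side door_hinge [([612.0, 178.0, 132.0], 0.93)]
side door_handle [([533.0, -20.0, 185.0], 0.67)]
side tray_middle [([548.0, 52.0, 42.0], 0.59), ([481.0, 533.0, -2.0], 0.57), ([734.0, -249.0, -0.0], 0.39)]
side tray_front [([466.0, 48.0, 55.0], 0.77)]
side lever_tip [([644.0, 83.0, 272.0], 0.54)]
side loop_bar [([631.0, 82.0, 299.0], 0.65), ([644.0, 87.0, 272.0], 0.61)]
side keeper_seat [([587.0, 80.0, 223.0], 0.86), ([465.0, 51.0, 58.0], 0.34)]
side vase_a [([449.0, -210.0, -2.0], 0.93), ([597.0, -238.0, 1.0], 0.82), ([535.0, -139.0, 0.0], 0.72), ([676.0, -147.0, -4.0], 0.69), ([492.0, -357.0, 3.0], 0.62), ([600.0, -347.0, -0.0], 0.58)]
side slip_jar [([734.0, -248.0, 2.0], 0.81)]
side tool_trough [([484.0, 539.0, -2.0], 0.93)]
side spatula [([619.0, -464.0, 4.0], 0.96), ([599.0, -345.0, 1.0], 0.15)]
```

View pics/t0.png

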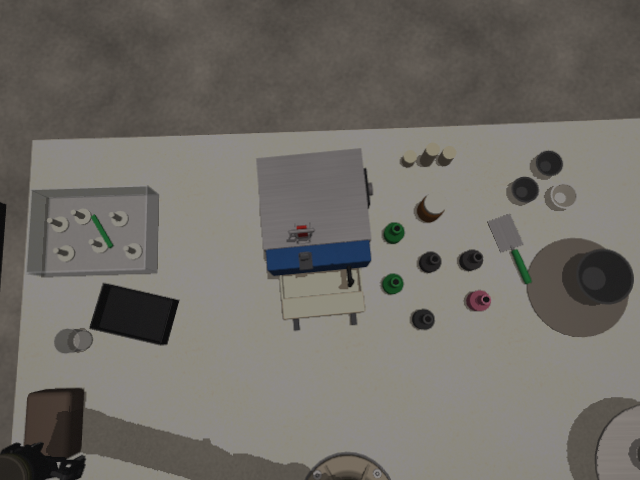

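View pics/s0.png

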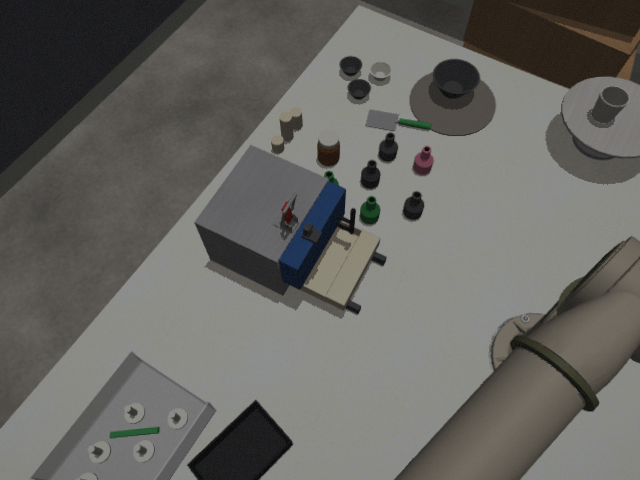

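```bash
python3 - <<'E'
from h import *
for n,p in dict(v1=[545,-138,0],v2=[595,-236,0],v3=[491,-357,0],v4=[598,-345,0],v5=[450,-210,0],v6=[677,-146,0],kiln=[620,54,0],hinge=[612,178,130],handle=[533,-21,187],keep=[587,80,222],bar=[634,84,300]).items():
    print(n,np.round(proj('top',p)),np.round(proj('side',p)))
E
```

```text
v1 [[392. 283.]] [[367. 214.]]
v2 [[427. 263.]] [[369. 180.]]
v3 [[476. 300.]] [[421. 166.]]
v4 [[468. 260.]] [[386. 153.]]
v5 [[421. 318.]] [[410. 210.]]
v6 [[392. 234.]] [[327. 191.]]
kiln [[319. 257.]] [[306. 255.]]
hinge [[267. 254.]] [[279. 273.]]
handle [[351. 282.]] [[352. 213.]]
keep [[306. 258.]] [[310. 228.]]
bar [[302. 231.]] [[289. 202.]]
```

The three grey vases show in the top picture at pixels (427,263), (468,260) and (421,318), which gives world (595,-236), (598,-345) and (450,-210). The greens at (392,283) and (393,233) and the pink one at (480,300) are look-alikes. The kiln origin is about (620,54) with a yaw of about 0.055. The handle is at (533,-20), and the loop stands upright.

Request:
step_arm(targets=[[0.7, 0.16, -0.245, 0.03, 0, 0, 0.03], [0.7, 0.16, -0.245, 0.03, 0, 0, 0.03], [0.7, 0.16, -0.245, 0.03, 0, 0, 0.03], [0.7, 0.16, -0.245, 0.03, 0, 0, 0.03], [0.7, 0.16, -0.245, 0.03, 0, 0, 0.03], [0.7, 0.16, -0.245, 0, 0, 0, 0.03], [0.7, 0.16, -0.245, 0, 0, 0, 0.03], [0.7, 0.16, -0.245, 0, 0, 0, 0.03]], grip_force=60)

```text
t: 2.3
ee_pos: [451.2, 192.9, 334.9]
ee_rot: [-0.042, 0.999, 0.001, 0.001]
wrist_force: [0.3, 0.6, -0.3]
opening: 60.1
```

Request:
step_arm(targets=[[0.7, 0.1, -0.265, 0, 0, 0, 0], [0.7, 0.1, -0.265, 0, 0, 0, 0], [0.7, 0.1, -0.265, 0, 0, 0, 0], [0.7, 0.1, -0.265, 0, 0, 0, 0], [0.7, 0, 0, -0.1, 0, 0, 0], [0.7, 0, 0, 0, 0, 0, 0]])

```text
t: 3.05
ee_pos: [534.1, -32.5, 316.3]
ee_rot: [-0.038, 0.999, 0.001, 0.003]
wrist_force: [0.5, 0.8, 0.7]
opening: 59.8
```

```bash
python3 - <<'E'
from h import *
st(); save('wrist','w0')
for n in ['door_handle','door_hinge','keeper_seat','kiln','tray_front']:
    r=landmark_of('wrist',n); print(n,[(np.round(x['point'],1).tolist(),round(x['p'],2)) for x in r[:3]])
E
```

```text
t 3.05 pos [534.1 -32.5 316.3] rot [-0.038  0.999  0.001  0.003] F [0.5 0.8 0.7] open 59.8
door_handle [([534.5, -26.4, 187.6], 0.87)]
door_hinge []
keeper_seat [([593.3, -239.4, -0.9], 0.4)]
kiln [([620.3, 54.6, -0.1], 0.87)]
tray_front [([460.9, 43.1, 53.6], 0.78)]
```

View pics/w0.png

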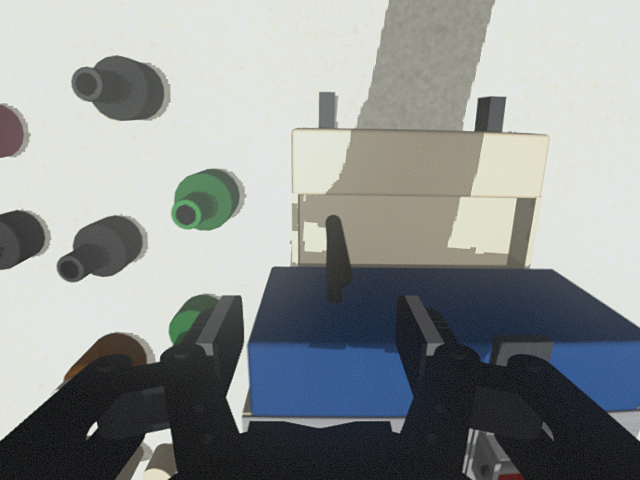

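The wrist picture shows the handle's top end at about (333,221), with the bar running down to (335,300). I'll intersect that with z 210.

```bash
python3 - <<'E'
from h import *
print(at_z('wrist',333,222,210), at_z('top',351,269,210), proj('wrist',[534,-22,210]), proj('wrist',[534,-22,187]))
print([np.round(at_z('wrist',u,v,200),1) for u,v in ((276,268),(556,270),(250,343))], [np.round(at_z('wrist',u,v,74),1) for u,v in ((293,130),(548,135))])
E
```

```text
[506.72582989 -26.8981798  210.        ] [560.06511523 -20.84080728 210.        ] [[337.97364702 276.71085566]] [[336.03301403 260.32047599]]
[array([535.9, -53.2, 200. ]), array([525.8,  93.5, 200. ]), array([581.2, -65.5, 200. ])] [array([471.1, -56.5,  74. ]), array([456.7, 145.4,  74. ])]
```

```bash
python3 - <<'E'
import cv2
im=cv2.imread('pics/w0.png')[200:320,270:400]
cv2.imwrite('pics/c0.png',cv2.convertScaleAbs(cv2.resize(im,None,fx=5,fy=5,interpolation=cv2.INTER_CUBIC),alpha=2.2))
E
```

```text
(no output)
```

View pics/c0.png

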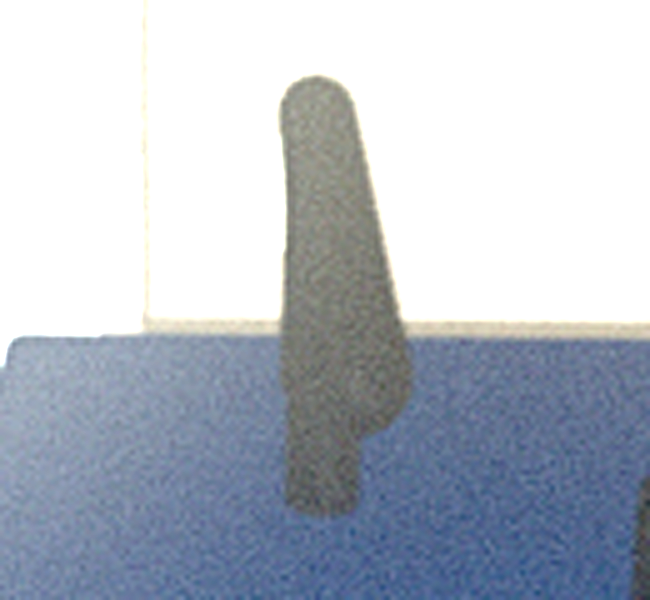

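Request:
step_arm(targets=[[0.7, 0, 0.07, -0.1, 0, 0, 0], [0.7, 0, 0, -0.17, 0, 0, 0], [0.7, 0, 0, -0.06, 0, 0, 0], [0, 0, 0, 0, 0, 0, 0], [0, 0, 0, 0, 0, 0, 0], [0, 0, 0, 0, 0, 0, 0], [0, 0, 0, 0, 0, 0, 0]])

```text
t: 4.22
ee_pos: [535.1, -20.6, 255.3]
ee_rot: [-0.038, 0.999, -0.001, 0.007]
wrist_force: [5.1, 8.8, -11.0]
opening: 9.8
```

Request:
step_arm(targets=[[0, -0.144, 0.069, 0, 0, 0, -0.05], [0, -0.132, 0.09, 0, 0, 0, -0.05], [0, -0.117, 0.109, 0, 0, 0, -0.05], [0, -0.099, 0.125, 0, 0, 0, -0.05]])

```text
t: 4.72
ee_pos: [435.7, 58.0, 255.3]
ee_rot: [0.126, 0.992, -0.002, 0.008]
wrist_force: [10.5, 5.1, -16.4]
opening: 9.5
```

Request:
step_arm(targets=[[0, -0.08, 0.138, 0, 0, 0, -0.05], [0, -0.058, 0.148, 0, 0, 0, -0.05], [0, -0.035, 0.155, 0, 0, 0, -0.05], [0, -0.012, 0.159, 0, 0, 0, -0.05]])

```text
t: 5.22
ee_pos: [397.3, 179.8, 255.3]
ee_rot: [0.287, 0.958, -0.003, 0.009]
wrist_force: [16.2, -2.7, -16.2]
opening: 9.7
```

Request:
step_arm(targets=[[0, 0.013, 0.158, 0, 0, 0, -0.05], [0, 0.036, 0.155, 0, 0, 0, -0.05], [0, 0.06, 0.148, 0, 0, 0, -0.05], [0, 0.08, 0.138, 0, 0, 0, -0.05], [0, 0, 0, 0, 0, 0, 0]])

```text
t: 5.85
ee_pos: [434.9, 303.4, 255.2]
ee_rot: [0.438, 0.899, -0.006, 0.008]
wrist_force: [1.3, -1.6, -4.8]
opening: 9.5
```

Request:
step_arm(targets=[[0.45, 0, 0, 0, 0, 0, 0], [0.45, 0, 0, 0, 0, 0, 0], [0.45, 0, 0, 0, 0, 0, 0], [0.45, 0, 0, 0.2, 0, 0, 0], [0.45, 0, 0, 0.25, 0, 0, 0], [0.8, 0.05, -0.3, 0, 0, 0, 0], [0.8, 0.05, -0.3, 0, 0, 0, 0], [0.8, 0, -0.3, 0, 0, 0, 0]])

```text
t: 6.85
ee_pos: [453.1, 122.3, 351.9]
ee_rot: [0.433, 0.901, -0.003, 0.009]
wrist_force: [0.0, -0.8, 0.0]
opening: 68.3
```

Request:
step_arm(targets=[[0.8, 0, -0.3, 0, 0, 0, 0], [0.8, 0, -0.3, 0, 0, 0, 0], [0.8, 0, -0.3, 0, 0, 0, 0], [0.8, 0, -0.3, 0, 0, 0, 0], [0.8, 0, -0.3, 0, 0, 0, 0], [0.8, 0, -0.1, -0.1, 0, 0, 0], [0.8, 0, 0, 0, 0, 0, 0]])

```text
t: 7.72
ee_pos: [447.9, -214.7, 336.1]
ee_rot: [0.437, 0.899, 0.002, 0.013]
wrist_force: [-0.4, 0.2, 1.1]
opening: 68.1
```

```bash
cat >> h.py <<'E'
def lm(names,cams=('top','side','wrist'),k=7):
    for c in cams:
        camera(c)
        for n in names:
            print(c,n,[(np.round(x['point']).astype(int).tolist(),round(x['p'],2)) for x in landmark_of(c,n)[:k]])
E
python3 - <<'E'
from h import *
st(); lm(['vase_a','tray_middle','tray_front','door_handle'])
import h; a=save('top','t1')
E
```

```text
t 7.72 pos [ 447.9 -214.7  336.1] rot [0.437 0.899 0.002 0.013] F [-0.4  0.2  1.1] open 68.1
top vase_a [([542, -137, -2], 0.89), ([448, -210, 2], 0.87), ([679, -146, 2], 0.82), ([594, -235, 0], 0.75), ([595, -345, 0], 0.59)]
top tray_middle [([547, 48, 43], 0.67)]
top tray_front [([460, 40, 52], 0.83)]
top door_handle [([436, 303, 186], 0.97), ([460, 39, 52], 0.53)]
side vase_a [([536, -137, 2], 0.96), ([448, -211, 1], 0.9), ([597, -345, 1], 0.8), ([676, -147, -2], 0.76), ([597, -238, 2], 0.67), ([491, -356, 0], 0.64)]
side tray_middle [([546, 53, 44], 0.78)]
side tray_front [([465, 49, 54], 0.91)]
side door_handle [([432, 302, 186], 0.67)]
wrist vase_a [([592, -240, -1], 0.95), ([676, -150, -6], 0.94), ([538, -138, -1], 0.86), ([591, -348, 2], 0.84), ([451, -211, -1], 0.78), ([491, -354, 1], 0.76)]
wrist tray_middle [([550, 49, 42], 0.65)]
wrist tray_front []
wrist door_handle []
```

View pics/t1.png

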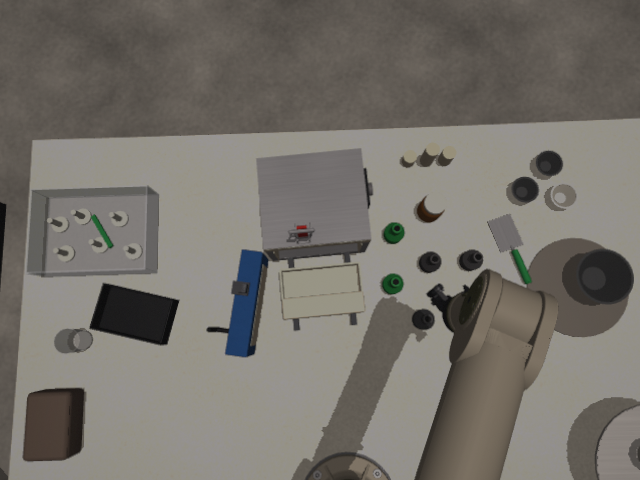

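Request:
step_arm(targets=[[0.8, 0.01, 0.02, -0.25, 0, 0, 0], [0.8, 0, 0, -0.3, 0, 0, 0], [0.8, 0, 0, -0.3, 0, 0, 0], [0.8, 0, 0, -0.2, 0, 0, 0], [0.8, 0, 0, 0, 0, 0, 0]])

```text
t: 9.15
ee_pos: [451.6, -209.0, 122.7]
ee_rot: [0.435, 0.9, 0.002, 0.016]
wrist_force: [0.3, 0.3, 0.7]
opening: 68.2
```

Request:
step_arm(targets=[[0.8, 0, 0, 0, 0.007, 0.02, 0], [0, 0, 0, 0, 0, 0, 0], [0, 0, 0, 0, 0, 0, 0], [0, 0, 0, 0, 0, 0, 0], [0, 0, 0, 0, 0, 0, 0], [0, 0, 0, 0.1, 0, 0, 0], [0, 0, 0, 0.2, 0, 0, 0]], grip_force=40)

```text
t: 10.02
ee_pos: [452.2, -210.8, 188.6]
ee_rot: [0.436, 0.9, 0.0, 0.001]
wrist_force: [0.9, 0.6, -2.3]
opening: 23.9
```

Request:
step_arm(targets=[[0, 0, 0, 0.25, 0, 0, -0.05], [0, 0, 0, 0.25, 0, 0, -0.05], [0, 0.077, 0.27, 0, 0, 0, -0.05], [0, 0.077, 0.27, 0, 0, 0, -0.05], [0, 0.077, 0.27, 0, 0, 0, -0.05], [0, 0.077, 0.27, 0, 0, 0, -0.05], [0, 0.077, 0.27, 0, 0, 0, -0.05], [0, 0.077, 0.27, 0, 0, 0, -0.04]])

```text
t: 11.02
ee_pos: [544.8, 118.4, 298.1]
ee_rot: [0.698, 0.716, 0.004, 0.006]
wrist_force: [0.9, -0.9, -0.8]
opening: 23.9
```

Request:
step_arm(targets=[[0, 0, 0, 0, 0, 0, 0]])

```text
t: 11.15
ee_pos: [544.5, 125.0, 297.2]
ee_rot: [0.695, 0.719, 0.004, 0.005]
wrist_force: [0.1, -0.5, -1.1]
opening: 24.5
```

```bash
python3 - <<'E'
from h import *
st(); lm(['tray_middle','tray_front','kiln','vase_a'],('wrist','side'))
save('wrist','w1')
E
```

```text
t 11.15 pos [544.5 125.  297.2] rot [0.695 0.719 0.004 0.005] F [ 0.1 -0.5 -1.1] open 24.5
wrist tray_middle []
wrist tray_front [([465, 44, 52], 0.64)]
wrist kiln [([622, 55, -2], 0.71)]
wrist vase_a [([541, -138, -2], 0.91), ([550, 130, 167], 0.9)]
side tray_middle [([546, 50, 41], 0.7)]
side tray_front [([464, 50, 53], 0.8), ([618, 59, 0], 0.22)]
side kiln [([623, 57, 0], 0.95)]
side vase_a [([548, 120, 173], 0.98), ([535, -137, 1], 0.56)]
```

View pics/w1.png

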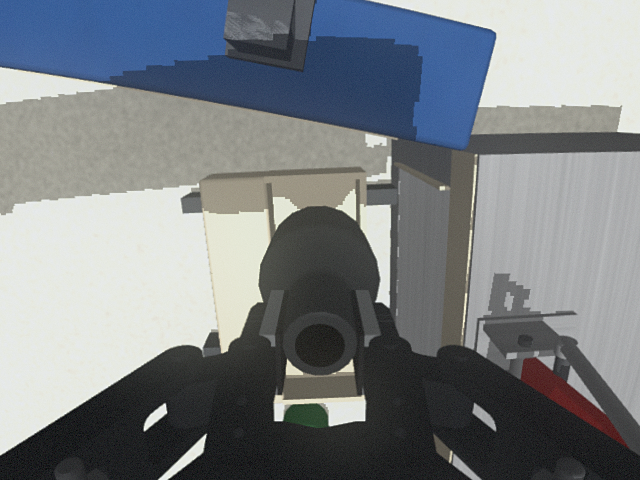

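The picture shows the vase held upright between the pads. The tray's left outer corners are at (201,180) and (365,169), and the sill's inner edge is at about (267,183).

```bash
python3 - <<'E'
from h import *
for u,v in ((201,180),(267,183),(357,178),(365,169),(213,325)): print(u,v,np.round(at_z('wrist',u,v,74),1))
E
```

```text
201 180 [457.6 146.3  74. ]
267 183 [507.2 145.   74. ]
357 178 [574.7 150.3  74. ]
365 169 [580.3 157.2  74. ]
213 325 [460.1  24.3  74. ]
```

Request:
step_arm(targets=[[0, -0.01, -0.075, 0, 0, 0.008, 0], [0, 0, 0, -0.25, 0, 0, 0], [0, 0, 0, -0.25, 0, 0, 0], [0, 0, 0, -0.1, 0, 0, 0], [0, 0, 0, 0, 0, 0, 0]])

```text
t: 12.32
ee_pos: [542.8, 96.5, 176.6]
ee_rot: [0.699, 0.715, 0.0, 0.002]
wrist_force: [0.1, 0.2, -1.3]
opening: 24.0
```

Request:
step_arm(targets=[[0, 0, 0.065, 0, 0, 0, 0], [0, 0, 0, 0, 0, 0, 0]])

```text
t: 12.58
ee_pos: [543.9, 110.0, 178.8]
ee_rot: [0.7, 0.714, 0.001, 0.003]
wrist_force: [0.2, 1.1, -1.5]
opening: 24.2
```

Request:
step_arm(targets=[[0, -0.005, 0, -0.05, 0, 0, 0], [0, 0, 0, -0.02, 0, 0, 0], [0, 0, 0, 0, 0, 0, 0]])

```text
t: 12.95
ee_pos: [547.8, 111.1, 171.1]
ee_rot: [0.699, 0.715, 0.008, 0.006]
wrist_force: [-0.4, -0.0, -1.7]
opening: 24.0
```

Request:
step_arm(targets=[[0, -0.02, 0, -0.015, 0, 0.013, 0], [0, 0, 0, -0.01, 0, 0, 0], [0, 0, 0, 0, 0, 0, 0]])

```text
t: 13.32
ee_pos: [547.1, 111.3, 170.5]
ee_rot: [0.699, 0.715, 0.005, 0.0]
wrist_force: [-0.4, -0.5, -0.9]
opening: 24.0
```

Request:
step_arm(targets=[[0, -0.03, 0, -0.02, 0, 0, 0], [0, -0.015, 0, -0.02, 0, 0.005, 0]])

```text
t: 13.58
ee_pos: [544.0, 112.0, 169.9]
ee_rot: [0.699, 0.715, 0.01, 0.001]
wrist_force: [-1.7, -2.5, 30.0]
opening: 24.4
```

Request:
step_arm(targets=[[0.6, 0, 0, 0.01, 0, 0, 0], [0.6, 0, 0, 0, 0, 0, 0], [0.6, 0, 0, 0, 0, 0, 0], [0.6, 0, 0, 0.15, 0, 0, 0], [0.6, 0, 0, 0.3, 0, 0, 0]])

```text
t: 14.2
ee_pos: [539.7, 112.3, 257.0]
ee_rot: [0.699, 0.715, 0.003, -0.002]
wrist_force: [0.7, -0.3, 0.3]
opening: 51.0
```

```bash
python3 - <<'E'
from h import *
st(); lm(['vase_a'],('wrist','side','top'))
w=save('wrist','w2'); s=save('side','s2')
cv2.imwrite('pics/c2.png',np.hstack([w[120:480,160:520],cv2.resize(s[180:320,260:400],(360,360),interpolation=cv2.INTER_CUBIC)])[:,:,::-1])
E
```

```text
t 14.2 pos [539.7 112.3 257. ] rot [ 0.699  0.715  0.003 -0.002] F [ 0.7 -0.3  0.3] open 51.0
wrist vase_a [([548, 115, 43], 0.9)]
side vase_a [([548, 117, 45], 0.57), ([597, -344, 1], 0.48)]
top vase_a [([678, -147, 0], 0.92), ([543, -135, -2], 0.88), ([592, -234, 1], 0.78), ([497, -353, -2], 0.65), ([592, -342, -4], 0.58)]
```

View pics/c2.png

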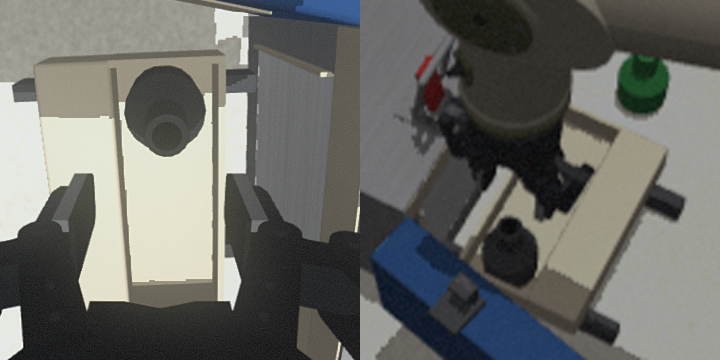

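Request:
step_arm(targets=[[0.8, 0, 0, 0.2, 0, 0, 0], [0.8, 0.04, -0.25, 0, 0, 0, 0], [0.8, 0.04, -0.25, 0, 0, 0, 0], [0.8, 0.04, -0.25, 0, 0, 0, 0], [0.8, 0.04, -0.25, 0, 0, 0, 0], [0.8, 0.04, -0.25, 0, 0, 0, 0], [0.8, 0.04, -0.25, 0, 0, 0, 0], [0.8, 0.04, -0.22, 0, 0, 0, 0]])

```text
t: 15.6
ee_pos: [594.3, -234.7, 288.0]
ee_rot: [0.694, 0.72, -0.0, -0.007]
wrist_force: [0.5, -0.5, 0.5]
opening: 68.5
```

Request:
step_arm(targets=[[0.8, 0, 0, -0.15, 0, 0, 0], [0.8, 0, 0, 0, 0, 0, 0]])

```text
t: 15.85
ee_pos: [592.3, -240.1, 254.5]
ee_rot: [0.697, 0.717, -0.003, -0.008]
wrist_force: [0.4, 0.7, -0.7]
opening: 68.3
```

```bash
python3 - <<'E'
from h import *
st(); lm(['vase_a'])
E
```

```text
t 15.85 pos [ 592.3 -240.1  254.5] rot [ 0.697  0.717 -0.003 -0.008] F [ 0.4  0.7 -0.7] open 68.3
top vase_a [([539, -138, -1], 0.69), ([677, -147, 2], 0.67), ([548, 117, 48], 0.56), ([593, -234, 4], 0.56)]
side vase_a [([597, -234, 0], 0.97), ([488, -355, 0], 0.92), ([597, -345, 1], 0.82), ([545, 117, 43], 0.58), ([673, -147, -2], 0.58), ([536, -136, 1], 0.57)]
wrist vase_a [([541, -139, 1], 0.93), ([590, -238, 0], 0.71), ([595, -347, 0], 0.67), ([677, -150, -6], 0.63)]
```

Request:
step_arm(targets=[[0.8, 0.01, 0.03, -0.2, -0.004, -0.01, 0], [0.8, 0, 0, -0.25, 0, 0, 0], [0.8, 0, 0, -0.2, 0, 0, 0], [0.8, 0, 0, 0, 0, 0, 0]])

```text
t: 16.65
ee_pos: [598.7, -231.3, 131.2]
ee_rot: [0.695, 0.719, 0.005, 0.007]
wrist_force: [-0.3, -0.5, -0.5]
opening: 68.1
```

Request:
step_arm(targets=[[0.8, -0.02, -0.02, -0.04, 0, 0.011, 0], [0, 0, 0, 0, 0, 0, 0], [0, 0, 0, 0, 0, 0, 0], [0, 0, 0, 0, 0, 0, 0], [0, 0, 0, 0, 0, 0, 0], [0, 0, 0, 0.1, 0, 0, 0], [0, 0, 0, 0.2, 0, 0, 0]])

```text
t: 17.52
ee_pos: [595.9, -236.0, 189.5]
ee_rot: [0.695, 0.719, -0.0, 0.002]
wrist_force: [0.1, -0.0, -2.2]
opening: 24.0
```

Request:
step_arm(targets=[[0, 0, 0, 0.25, 0, 0, 0], [0, 0, 0, 0.25, 0, 0, 0], [0, -0.04, 0.24, 0, 0, 0, 0], [0, -0.04, 0.24, 0, 0, 0, 0], [0, -0.04, 0.24, 0, 0, 0, 0], [0, -0.04, 0.24, 0, 0, 0, 0], [0, -0.04, 0.24, 0, 0, 0, 0], [0, -0.04, 0.18, 0, 0, 0, 0]])

```text
t: 18.52
ee_pos: [545.5, 40.6, 309.1]
ee_rot: [0.699, 0.716, 0.005, 0.009]
wrist_force: [0.2, -1.4, -2.1]
opening: 24.1
```

Request:
step_arm(targets=[[0, 0, 0, 0, 0, 0, 0], [0, 0, 0, -0.1, 0, 0, 0]])

```text
t: 18.77
ee_pos: [545.9, 44.0, 292.8]
ee_rot: [0.696, 0.718, 0.008, 0.01]
wrist_force: [-0.4, 0.3, -1.8]
opening: 24.2
```

Request:
step_arm(targets=[[0, 0, 0.025, 0, 0, 0.016, 0], [0, 0, 0, -0.25, 0, 0, 0], [0, 0, 0, -0.25, 0, 0, 0], [0, 0, 0, 0, 0, 0, 0]])

```text
t: 19.27
ee_pos: [547.7, 46.9, 195.5]
ee_rot: [0.698, 0.716, -0.001, 0.001]
wrist_force: [-0.0, -0.4, -1.0]
opening: 24.2
```

Request:
step_arm(targets=[[0, 0, 0.01, -0.1, 0, 0, 0], [0, -0.005, 0, -0.03, 0, 0, 0]])

```text
t: 19.52
ee_pos: [549.3, 48.6, 172.5]
ee_rot: [0.698, 0.716, 0.002, 0.002]
wrist_force: [-0.9, 0.4, -0.8]
opening: 24.1
```

Request:
step_arm(targets=[[0, -0.02, 0, -0.03, 0, 0.003, 0]])

```text
t: 19.65
ee_pos: [548.4, 48.8, 170.4]
ee_rot: [0.698, 0.716, 0.003, 0.003]
wrist_force: [-2.0, 0.0, 44.4]
opening: 24.0
```

Request:
step_arm(targets=[[0.6, 0, 0, 0.015, 0, 0, 0], [0.6, 0, 0, 0, 0, 0, 0], [0.6, 0, 0, 0, 0, 0, 0], [0.6, 0, 0, 0.15, 0, 0, 0], [0.6, 0, 0, 0.3, 0, 0, 0], [0.8, 0, 0, 0.3, 0, 0, 0]])

```text
t: 20.4
ee_pos: [546.5, 49.0, 325.0]
ee_rot: [0.698, 0.716, 0.001, 0.001]
wrist_force: [1.3, 0.6, 1.3]
opening: 67.4
```

Request:
step_arm(targets=[[0.8, 0.03, -0.25, 0, 0, 0, 0], [0.8, 0.03, -0.25, 0, 0, 0, 0], [0.8, 0.03, -0.25, 0, 0, 0, 0], [0.8, 0.03, -0.25, 0, 0, 0, 0], [0.8, 0.03, -0.25, 0, 0, 0, 0], [0.8, 0.03, -0.25, 0, 0, 0, 0], [0.8, 0.03, -0.25, 0, 0, 0, 0], [0.8, 0.03, -0.2, -0.2, 0, 0, 0]])

```text
t: 21.4
ee_pos: [597.6, -346.8, 292.0]
ee_rot: [0.693, 0.721, 0.006, 0.005]
wrist_force: [0.6, 0.2, -0.4]
opening: 68.8
```

```bash
python3 - <<'E'
from h import *
st(); lm(['vase_a'])
E
```

```text
t 21.4 pos [ 597.6 -346.8  292. ] rot [0.693 0.721 0.006 0.005] F [ 0.6  0.2 -0.4] open 68.8
top vase_a [([593, -345, 2], 0.95), ([538, -135, 0], 0.84), ([678, -146, 0], 0.82), ([547, 51, 42], 0.73), ([548, 118, 46], 0.59)]
side vase_a [([550, 51, 41], 0.84), ([598, -346, 2], 0.68), ([545, 115, 43], 0.67), ([535, -138, 1], 0.65), ([674, -146, -2], 0.63), ([617, 57, 1], 0.23)]
wrist vase_a [([594, -348, 0], 0.84), ([487, -358, -2], 0.57)]
```

Request:
step_arm(targets=[[0.8, 0, 0, -0.2, 0, 0.01, 0], [0.8, 0, 0, -0.25, 0, 0, 0], [0.8, 0, 0, -0.25, 0, 0, 0], [0.8, 0, 0, -0.1, 0, 0, 0], [0.8, 0, 0, 0, 0, 0, 0]])

```text
t: 22.32
ee_pos: [604.2, -335.5, 136.3]
ee_rot: [0.687, 0.726, 0.005, 0.003]
wrist_force: [0.9, 0.2, 0.8]
opening: 68.3
```

Request:
step_arm(targets=[[0.8, -0.04, -0.05, -0.04, 0, 0.008, 0], [0.8, 0, -0.01, -0.02, 0, 0, 0]])

```text
t: 22.58
ee_pos: [597.5, -349.2, 128.5]
ee_rot: [0.687, 0.727, 0.001, 0.002]
wrist_force: [0.2, -0.3, -0.3]
opening: 68.5
```

Request:
step_arm(targets=[[0.8, -0.005, 0.02, -0.03, 0, 0, 0], [0, 0, 0, 0, 0, 0, 0], [0, 0, 0, 0, 0, 0, 0], [0, 0, 0, 0, 0, 0, 0], [0, 0, 0, 0, 0, 0, 0], [0, 0, 0, 0.1, 0, 0, 0], [0, 0, 0, 0.25, 0, 0, 0], [0, 0, 0, 0.25, 0, 0, 0]])

```text
t: 23.58
ee_pos: [595.1, -344.4, 246.8]
ee_rot: [0.687, 0.726, 0.0, -0.001]
wrist_force: [-0.2, -0.6, -1.5]
opening: 24.6
```

Request:
step_arm(targets=[[0, 0, 0, 0.25, 0, 0, 0], [0, -0.032, 0.24, 0, 0, 0, 0], [0, -0.032, 0.24, 0, 0, 0, 0], [0, -0.032, 0.24, 0, 0, 0, 0], [0, -0.032, 0.24, 0, 0, 0, 0], [0, -0.032, 0.24, 0, 0, 0, 0], [0, -0.032, 0.24, 0, 0, 0, 0], [0, -0.032, 0.19, 0, 0, 0, 0]])

```text
t: 24.58
ee_pos: [546.9, -16.1, 313.2]
ee_rot: [0.691, 0.723, 0.003, 0.007]
wrist_force: [1.1, 0.6, -2.4]
opening: 24.5
```

Request:
step_arm(targets=[[0, 0, 0, 0, 0, 0, 0], [0, 0, 0, -0.1, 0, 0, 0]])

```text
t: 24.82
ee_pos: [547.4, -12.6, 296.1]
ee_rot: [0.688, 0.725, 0.006, 0.008]
wrist_force: [0.9, 0.1, -2.1]
opening: 23.9
```

Request:
step_arm(targets=[[0, 0.02, -0.005, 0, 0, 0.013, 0], [0, 0, 0, -0.25, 0, 0, 0], [0, 0, 0, -0.25, 0, 0, 0], [0, 0, 0, -0.02, 0, 0, 0]])

```text
t: 25.32
ee_pos: [553.8, -17.7, 194.3]
ee_rot: [0.69, 0.724, -0.0, 0.001]
wrist_force: [-0.1, -0.1, -2.3]
opening: 24.6
```

Request:
step_arm(targets=[[0, -0.02, 0.025, -0.09, 0, 0, 0], [0, -0.01, 0, -0.03, 0, 0, 0]])

```text
t: 25.58
ee_pos: [549.8, -13.5, 172.7]
ee_rot: [0.691, 0.723, 0.001, 0.003]
wrist_force: [-0.9, -0.4, -2.2]
opening: 24.3
```

Request:
step_arm(targets=[[0, -0.005, 0, -0.025, 0, 0.003, 0]])

```text
t: 25.7
ee_pos: [549.5, -13.7, 168.8]
ee_rot: [0.691, 0.723, 0.0, 0.002]
wrist_force: [-2.2, -6.0, 32.5]
opening: 24.4
```

Request:
step_arm(targets=[[0.6, 0, 0, 0.015, 0, 0, 0], [0.6, 0, 0, 0, 0, 0, 0], [0.6, 0, 0, 0, 0, 0, 0], [0.6, 0, 0, 0.15, 0, 0, 0], [0.6, 0, 0, 0.3, 0, 0, 0], [0.6, -0.2, 0, 0.2, 0, 0, 0], [0, -0.2, 0.1, 0, 0, 0, 0]])

```text
t: 26.58
ee_pos: [470.3, 5.4, 307.4]
ee_rot: [0.692, 0.722, 0.001, 0.004]
wrist_force: [-0.4, 1.0, -0.1]
opening: 34.1
```

```bash
python3 - <<'E'
from h import *
st(); lm(['vase_a','tray_front'])
w=save('top','t3'); s=save('side','s3')
cv2.imwrite('pics/c3.png',np.hstack([cv2.resize(w[180:340,220:420],(500,400),interpolation=cv2.INTER_CUBIC),cv2.resize(s[180:340,260:380],(300,400),interpolation=cv2.INTER_CUBIC)])[:,:,::-1])
E
```

```text
t 26.57 pos [470.3   5.4 307.4] rot [0.692 0.722 0.001 0.004] F [-0.4  1.  -0.1] open 34.1
top vase_a [([495, -353, -6], 0.71), ([541, -137, -3], 0.69), ([681, -146, -1], 0.66), ([548, 118, 44], 0.56), ([621, -462, -3], 0.53)]
top tray_front []
side vase_a [([552, -12, 41], 0.87), ([553, 48, 46], 0.68), ([547, 116, 44], 0.67), ([678, -145, 1], 0.61), ([538, -136, 2], 0.6), ([492, -356, 0], 0.57)]
side tray_front [([468, 47, 58], 0.63), ([548, 116, 44], 0.46)]
wrist vase_a [([538, -140, -1], 0.85), ([674, -152, -5], 0.84), ([550, 46, 42], 0.62), ([552, -14, 42], 0.57)]
wrist tray_front [([465, 45, 56], 0.91)]
```

View pics/c3.png

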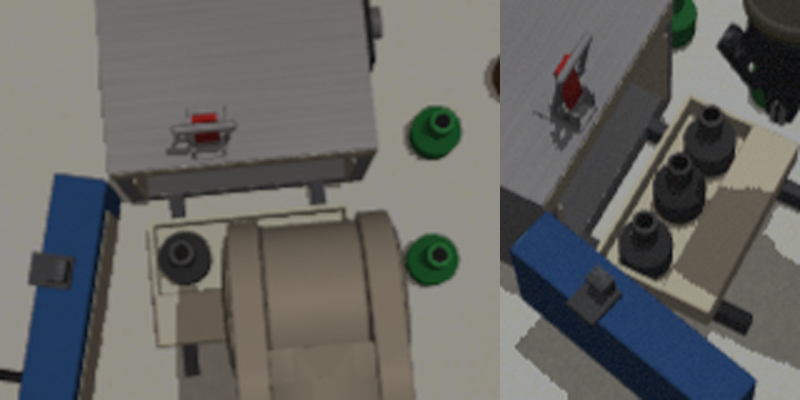

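Request:
step_arm(targets=[[0, -0.03, 0.03, 0, 0, 0, 0.117], [0, -0.03, 0.03, 0, 0, 0, 0.117], [0, -0.03, 0.03, 0, 0, 0, 0.117], [0, -0.03, 0.03, 0, 0, 0, 0.117], [0, -0.03, 0.03, 0, 0, 0, 0.117], [0, -0.02, 0.03, 0, 0, 0, 0.117], [0, -0.01, 0.01, 0, 0, 0, 0.117], [0, 0, 0, 0, 0, 0, 0.117]])

```text
t: 28.12
ee_pos: [434.7, 43.7, 302.4]
ee_rot: [0.012, 1.0, -0.003, 0.004]
wrist_force: [-0.2, -0.6, -0.2]
opening: -0.1
```

Request:
step_arm(targets=[[0, 0, 0, -0.25, 0, 0, 0.055], [0, 0, 0, -0.25, 0, 0, 0], [0, 0, 0, -0.25, 0, 0, 0], [0, 0, 0, -0.16, 0, 0, 0], [0, 0, 0, 0, 0, 0, 0]])

```text
t: 28.75
ee_pos: [436.0, 42.4, 116.0]
ee_rot: [-0.033, 0.999, -0.004, 0.005]
wrist_force: [0.5, -0.7, -0.3]
opening: 0.4
```

Request:
step_arm(targets=[[0, 0.06, 0.004, 0, 0, 0, 0], [0, 0.06, 0.004, 0, 0, 0, 0], [0, 0.07, 0.004, 0, 0, 0, 0], [0, 0.07, 0.004, 0, 0, 0, 0], [0, 0.07, 0.004, 0, 0, 0, 0], [0, 0.07, 0.004, 0, 0, 0, 0], [0, 0.07, 0.004, 0, 0, 0, 0]])

```text
t: 29.62
ee_pos: [539.3, 49.9, 122.8]
ee_rot: [-0.034, 0.999, -0.002, 0.008]
wrist_force: [-2.4, 0.2, -1.5]
opening: 0.1
```

Contact friction of about 2 N, so the tray is moving. I'll continue to the stop.

Request:
step_arm(targets=[[0, 0.05, 0.003, -0.02, 0, 0.01, 0], [0, 0.03, 0.002, 0, 0, 0, 0], [0, 0.02, 0, 0, 0, 0, 0]])

```text
t: 30.0
ee_pos: [560.9, 51.7, 121.1]
ee_rot: [-0.035, 0.999, -0.001, -0.001]
wrist_force: [-29.1, -0.6, 22.3]
opening: -0.1
```

Request:
step_arm(targets=[[0, -0.1, 0, 0, 0, 0, 0], [0, -0.25, 0, 0, 0, 0, 0], [0, -0.25, 0, 0.05, 0, 0, 0], [0, 0, 0, 0.28, 0, 0, 0], [0, 0, 0, 0.28, 0, 0, 0], [0, 0, 0.1, 0.28, 0, 0, 0], [0, 0, 0.25, 0.2, 0, 0, 0], [0, 0, 0.25, 0, 0, 0, 0]])

```text
t: 31.0
ee_pos: [437.0, 167.5, 348.6]
ee_rot: [-0.03, 1.0, 0.005, 0.003]
wrist_force: [-0.3, 0.4, -0.5]
opening: -0.0
```

```bash
python3 - <<'E'
from h import *
st(); lm(['vase_a','tray_front','tray_middle','door_handle','keeper_seat'])
w=save('top','t4'); s=save('side','s4')
cv2.imwrite('pics/c4.png',np.hstack([cv2.resize(w[180:380,200:400],(400,400),interpolation=cv2.INTER_CUBIC),cv2.resize(s[180:340,230:390],(400,400),interpolation=cv2.INTER_CUBIC)])[:,:,::-1])
E
```

```text
t 31.0 pos [437.  167.5 348.6] rot [-0.03   1.     0.005  0.003] F [-0.3  0.4 -0.5] open -0.0
top vase_a [([539, -135, -2], 0.9), ([491, -353, -5], 0.72), ([679, -146, -1], 0.69), ([656, -5, 42], 0.53), ([652, 125, 45], 0.39), ([657, 54, 39], 0.27)]
top tray_front [([572, 46, 49], 0.89), ([624, -462, -1], 0.3)]
top tray_middle [([654, 54, 42], 0.98)]
top door_handle []
top keeper_seat [([524, 222, 224], 0.65)]
side vase_a [([658, -5, 45], 0.73), ([659, 58, 42], 0.48), ([654, 122, 42], 0.4), ([576, 53, 54], 0.38)]
side tray_front [([575, 53, 54], 0.58), ([653, 125, 43], 0.54)]
side tray_middle [([653, 59, 41], 0.8), ([432, 303, 187], 0.64), ([621, 58, -2], 0.25), ([658, -3, 43], 0.21)]
side door_handle [([431, 301, 189], 0.78), ([660, -4, 43], 0.49)]
side keeper_seat []
wrist vase_a [([679, -149, -3], 0.79), ([539, -138, 0], 0.55)]
wrist tray_front [([571, 52, 50], 0.62), ([614, 170, 130], 0.2)]
wrist tray_middle []
wrist door_handle [([437, 298, 189], 0.76), ([570, 51, 55], 0.41)]
wrist keeper_seat [([436, 298, 188], 0.41)]
```

View pics/c4.png

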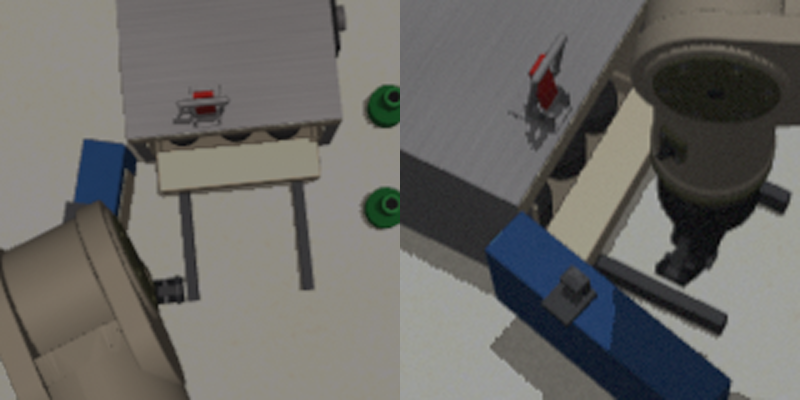

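Request:
step_arm(targets=[[0.45, 0, 0.15, 0, 0, 0, -0.1], [0.45, 0, 0.2, 0, 0, 0, -0.1], [0.45, 0, 0.2, -0.02, 0, 0, -0.1], [0.45, 0, 0.1, -0.02, 0, 0, -0.1], [0.45, 0, 0, 0, 0, 0, -0.1], [0.45, 0, 0, 0, 0, 0, -0.1]])

```text
t: 32.75
ee_pos: [435.0, 300.6, 335.3]
ee_rot: [0.439, 0.898, 0.002, 0.0]
wrist_force: [0.0, -0.4, 0.9]
opening: 38.3
```

Request:
step_arm(targets=[[0.45, 0, 0.01, -0.2, 0, 0, 0], [0.45, 0, 0, -0.17, 0, 0, 0], [0.45, 0, 0, -0.04, 0, 0, 0], [0, 0, 0, 0, 0, 0, 0], [0, 0, 0, 0, 0, 0, 0], [0, 0, 0, 0, 0, 0, 0]], grip_force=60)

```text
t: 33.5
ee_pos: [435.3, 303.9, 253.3]
ee_rot: [0.44, 0.898, 0.003, 0.001]
wrist_force: [1.3, -0.6, -9.9]
opening: 9.7
```

Request:
step_arm(targets=[[0, -0.08, -0.138, 0, 0, 0, 0.05], [0, -0.06, -0.148, 0, 0, 0, 0.05], [0, -0.036, -0.155, 0, 0, 0, 0.05], [0, -0.013, -0.158, 0, 0, 0, 0.05], [0, 0.012, -0.159, 0, 0, 0, 0.05]])

```text
t: 34.12
ee_pos: [397.7, 151.8, 253.4]
ee_rot: [0.247, 0.969, 0.004, 0.001]
wrist_force: [9.3, 3.7, -14.0]
opening: 9.7
```

Request:
step_arm(targets=[[0, 0.035, -0.155, 0, 0, 0, 0.05], [0, 0.06, -0.148, 0, 0, 0, 0.05], [0, 0.08, -0.138, 0, 0, 0, 0.05], [0, 0.1, -0.125, 0, 0, 0, 0.05]])

```text
t: 34.62
ee_pos: [449.4, 35.2, 253.5]
ee_rot: [0.085, 0.996, 0.006, -0.004]
wrist_force: [0.3, 3.2, -10.2]
opening: 9.7
```

Request:
step_arm(targets=[[0, 0.122, -0.105, 0, 0, 0, 0.05], [0, 0.132, -0.09, 0, 0, 0, 0.05], [0, 0.144, -0.069, 0, 0, 0, 0.05], [0, 0.06, -0.03, 0, 0, 0, 0]])

```text
t: 35.12
ee_pos: [536.1, -23.3, 253.2]
ee_rot: [-0.039, 0.999, 0.011, -0.016]
wrist_force: [-55.2, 32.7, 22.4]
opening: 10.0
```

Request:
step_arm(targets=[[0, -0.005, 0, 0, 0, 0, 0], [0.5, 0, 0, 0, 0, 0, 0], [0.5, 0, 0, 0, 0, 0, 0], [0.5, 0, 0, 0, 0, 0, 0], [0.5, 0, 0, 0.2, 0, 0, 0], [0.3, -0.1, 0, 0.3, 0, -0.01, 0], [0, -0.2, 0, 0.2, 0, 0, 0], [0, -0.1, 0, 0, 0, 0, 0]])

```text
t: 36.12
ee_pos: [455.7, -23.5, 399.6]
ee_rot: [-0.038, 0.999, 0.01, -0.005]
wrist_force: [0.9, -0.3, -0.5]
opening: -0.1
```

```bash
python3 - <<'E'
from h import *
st(); lm(['door_handle','keeper_seat','lever_tip','loop_bar','kiln'],k=2)
save('wrist','w5')
for c in ('top','side','wrist'): save(c,c+'5')
print(np.round(proj('wrist',[[587,80,222],[634,84,300],[643,86,272]])))
E
```

```text
t 36.12 pos [455.7 -23.5 399.6] rot [-0.038  0.999  0.01  -0.005] F [ 0.9 -0.3 -0.5] open -0.1
top door_handle []
top keeper_seat [([586, 78, 225], 0.77)]
top lever_tip [([642, 89, 269], 0.66)]
top loop_bar [([638, 85, 302], 0.41)]
top kiln [([623, 54, 0], 0.72)]
side door_handle [([529, -20, 186], 0.89)]
side keeper_seat [([589, 80, 224], 0.88)]
side lever_tip [([647, 85, 271], 0.82), ([735, -251, 1], 0.41)]
side loop_bar [([634, 86, 301], 0.47)]
side kiln [([619, 59, 2], 0.64)]
wrist door_handle []
wrist keeper_seat []
wrist lever_tip []
wrist loop_bar []
wrist kiln [([619, 55, -4], 0.63)]
[[434. 416.]
 [461. 558.]
 [448. 528.]]
```

View pics/w5.png

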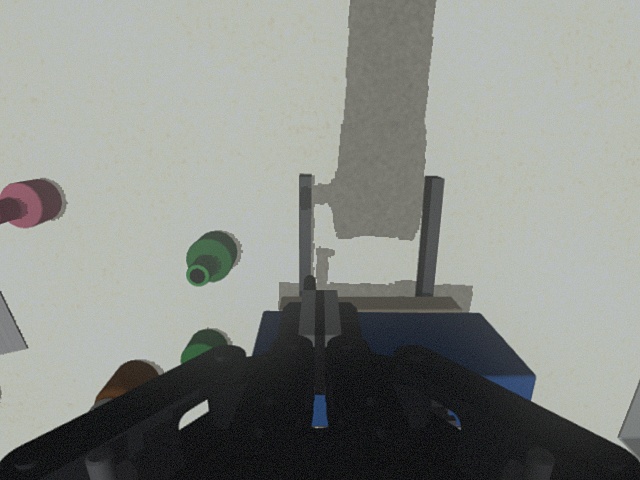

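Request:
step_arm(targets=[[0, 0.1, 0.1, 0.1, 0, -0.01, 0], [0, 0.22, 0.1, 0, 0, 0, 0], [0, 0.22, 0.1, 0, 0, 0, 0], [0, 0.22, 0.1, 0, 0, 0, 0], [0, 0.22, 0.1, 0, 0, 0, 0], [0, 0.16, 0.05, 0, 0, 0, 0], [0, 0, 0, 0, 0, 0, 0]])

```text
t: 38.1
ee_pos: [691.8, 94.1, 413.8]
ee_rot: [-0.043, 0.999, 0.012, 0.0]
wrist_force: [0.0, -0.1, -0.3]
opening: 0.2
```

Request:
step_arm(targets=[[0, -0.03, -0.04, -0.15, -0.015, 0, 0], [0, 0, 0, -0.2, 0, 0, 0], [0, 0, 0, -0.1, 0, 0, 0], [0, 0, 0, 0, 0, 0, 0]])

```text
t: 38.6
ee_pos: [683.9, 84.5, 322.4]
ee_rot: [-0.043, 0.999, -0.001, 0.0]
wrist_force: [-0.1, 0.4, -0.2]
opening: -0.2
```

```bash
python3 - <<'E'
from h import *
st(); lm(['lever_tip','loop_bar','keeper_seat'],k=2)
s=save('side','s6');t=save('top','t6')
cv2.imwrite('pics/c6.png',np.hstack([cv2.resize(t[200:290,270:360],(400,400),interpolation=cv2.INTER_CUBIC),cv2.resize(s[160:260,240:340],(400,400),interpolation=cv2.INTER_CUBIC)])[:,:,::-1])
E
```

```text
t 38.6 pos [683.9  84.5 322.4] rot [-0.043  0.999 -0.001  0.   ] F [-0.1  0.4 -0.2] open -0.2
top lever_tip []
top loop_bar [([619, 53, -1], 0.61)]
top keeper_seat [([585, 79, 227], 0.76)]
side lever_tip [([645, 84, 272], 0.65), ([588, 82, 224], 0.29)]
side loop_bar [([630, 83, 301], 0.53), ([618, 61, 0], 0.43)]
side keeper_seat [([588, 76, 220], 0.62), ([634, 85, 301], 0.51)]
wrist lever_tip [([641, 88, 274], 0.9)]
wrist loop_bar [([634, 83, 306], 0.9)]
wrist keeper_seat [([586, 80, 217], 0.59)]
```

View pics/c6.png

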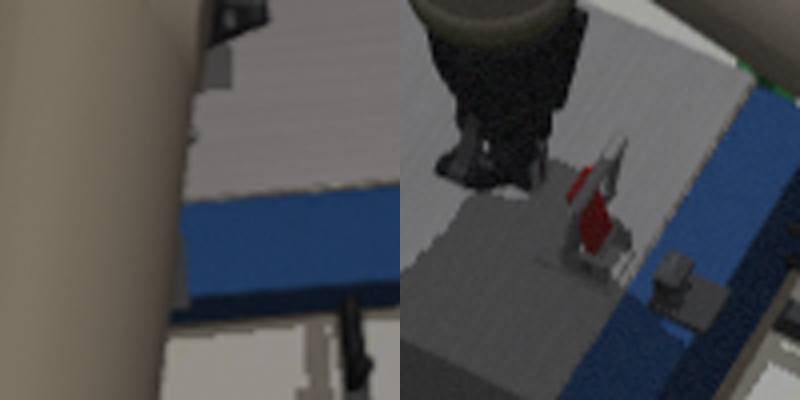

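Request:
step_arm(targets=[[0, -0.06, 0.015, 0, 0, 0, 0], [0, -0.06, 0, 0, 0, 0, 0], [0, -0.05, 0, 0, 0, 0, 0], [0, -0.05, 0, 0, 0, 0, 0]])

```text
t: 39.8
ee_pos: [640.5, 86.7, 323.3]
ee_rot: [-0.042, 0.999, -0.002, 0.002]
wrist_force: [2.4, -0.3, -0.4]
opening: -0.0
```

```bash
python3 - <<'E'
from h import *
st(); lm(['lever_tip','loop_bar','keeper_seat'],k=2)
s=save('side','s7');t=save('wrist','w7')
cv2.imwrite('pics/c7.png',np.hstack([cv2.resize(t,(533,400)),cv2.resize(s[160:260,260:327],(267,400),interpolation=cv2.INTER_CUBIC)])[:,:,::-1])
E
```

```text
t 39.8 pos [640.5  86.7 323.3] rot [-0.042  0.999 -0.002  0.002] F [ 2.4 -0.3 -0.4] open -0.0
top lever_tip []
top loop_bar []
top keeper_seat [([740, -246, -2], 0.21)]
side lever_tip [([620, 83, 267], 0.54), ([482, 538, -2], 0.43)]
side loop_bar [([618, 58, 2], 0.73), ([572, 81, 246], 0.72)]
side keeper_seat [([587, 82, 225], 0.88)]
wrist lever_tip [([618, 85, 269], 0.91)]
wrist loop_bar [([580, 80, 214], 0.8)]
wrist keeper_seat [([585, 81, 221], 0.75)]
```

View pics/c7.png

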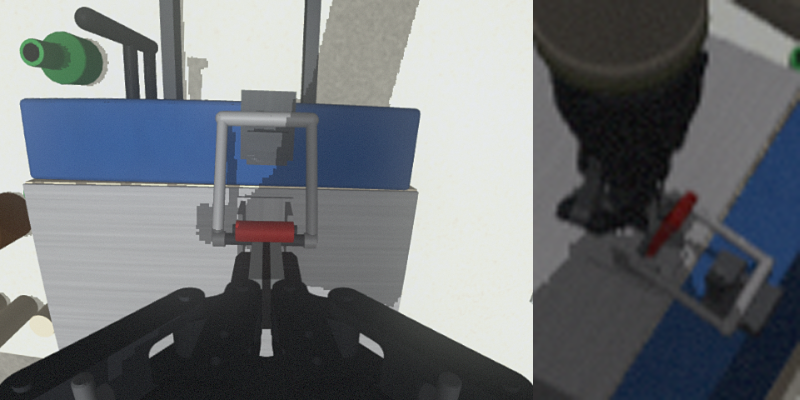

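```bash
python3 - <<'E'
from h import *
st()
from scipy.optimize import least_squares
a=np.array([[320,142]]);b=np.array([[314.6,234]])
r=least_squares(lambda P:np.r_[(proj('wrist',P)-a).ravel(),(proj('side',P)-b).ravel()],[580,80,225]); print(r.x,r.cost)
for z in (212,222,240): print(z,at_z('wrist',320,142,z))
lm(['loop_bar'],('side','wrist'),2)
E
```

```text
t 40.5 pos [640.8  86.8 323.1] rot [-0.042  0.999 -0.002  0.001] F [ 0.4 -0.5 -0.2] open -0.1
[576.48657314  81.31119586 205.16379831] 0.66981785322227
212 [576.2354058   81.35759812 212.        ]
222 [575.73451912  81.34808839 222.        ]
240 [574.83292308  81.33097088 240.        ]
side loop_bar [([574, 82, 212], 0.52), ([619, 84, 267], 0.41)]
wrist loop_bar [([577, 79, 216], 0.57)]
```

Request:
step_arm(targets=[[0, 0.05, 0, 0.02, 0, 0, 0], [0, 0, 0, 0.25, 0, 0, 0], [0, -0.2, 0, 0.05, 0, 0, 0], [0, -0.1, -0.01, 0, 0, 0, 0], [0, 0, 0, 0, 0, 0, 0]])

```text
t: 41.32
ee_pos: [590.5, 84.5, 389.2]
ee_rot: [-0.042, 0.999, -0.002, 0.002]
wrist_force: [1.1, 0.9, 0.3]
opening: -0.1
```

Request:
step_arm(targets=[[0, 0, 0, -0.2, 0, 0, 0], [0, 0, 0, -0.12, 0, 0, 0], [0, 0, 0, 0, 0, 0, 0]])

```text
t: 41.7
ee_pos: [591.9, 85.4, 323.7]
ee_rot: [-0.043, 0.999, -0.002, 0.003]
wrist_force: [-0.7, -0.1, -0.0]
opening: -0.2
```

```bash
python3 - <<'E'
from h import *
st(); lm(['lever_tip','loop_bar','keeper_seat'],('side',),2)
E
```

```text
t 41.7 pos [591.9  85.4 323.7] rot [-0.043  0.999 -0.002  0.003] F [-0.7 -0.1 -0. ] open -0.2
side lever_tip [([618, 84, 269], 0.74)]
side loop_bar [([578, 80, 207], 0.51)]
side keeper_seat [([589, 81, 222], 0.85)]
```

Now I'll push the lever: first along +x, then over and down.

Request:
step_arm(targets=[[0, 0.07, 0, 0, 0, 0, 0], [0, 0.06, 0, 0, 0, 0, 0], [0, 0.06, 0.005, 0.01, 0, 0, 0], [0, 0.05, 0.005, 0.005, 0, 0, 0]])

```text
t: 42.4
ee_pos: [642.3, 87.0, 333.6]
ee_rot: [-0.043, 0.999, -0.001, 0.006]
wrist_force: [-2.8, 0.6, 0.0]
opening: -0.1
```

Request:
step_arm(targets=[[0, 0.06, 0.003, -0.04, 0, 0, 0], [0, 0.055, 0.003, -0.05, 0, 0, 0], [0, 0.05, 0.003, -0.07, 0, 0, 0], [0, 0.03, 0.002, -0.07, 0, 0, 0]])

```text
t: 42.9
ee_pos: [681.3, 88.6, 294.4]
ee_rot: [-0.043, 0.999, 0.001, 0.005]
wrist_force: [-82.5, 4.7, 115.4]
opening: 0.1
```

The wrist force is high, so I'm backing off upwards at once.

Request:
step_arm(targets=[[0, -0.02, 0, 0.05, 0, 0, 0], [0, 0, 0, 0.2, 0, 0, 0], [0, 0, 0, 0.3, 0, 0, 0]])

```text
t: 43.28
ee_pos: [677.1, 89.1, 403.5]
ee_rot: [-0.043, 0.999, 0.002, 0.003]
wrist_force: [1.5, 0.4, 0.4]
opening: -0.1
```

```bash
python3 - <<'E'
from h import *
st(); lm(['lever_tip','loop_bar','keeper_seat','door_handle'],k=2)
s=save('side','s8');t=save('wrist','w8')
cv2.imwrite('pics/c8.png',np.hstack([cv2.resize(t,(400,300)),cv2.resize(s[160:260,240:373],(400,300),interpolation=cv2.INTER_CUBIC)])[:,:,::-1])
E
```

```text
t 43.27 pos [677.1  89.1 403.5] rot [-0.043  0.999  0.002  0.003] F [1.5 0.4 0.4] open -0.1
top lever_tip []
top loop_bar [([594, 84, 216], 0.63)]
top keeper_seat [([587, 78, 225], 0.97)]
top door_handle [([534, -19, 183], 0.85), ([621, 55, 0], 0.62)]
side lever_tip [([692, 88, 226], 0.58)]
side loop_bar [([588, 79, 208], 0.68)]
side keeper_seat [([590, 78, 224], 0.91)]
side door_handle [([531, -21, 189], 0.77)]
wrist lever_tip [([687, 92, 226], 0.73)]
wrist loop_bar []
wrist keeper_seat [([588, 80, 216], 0.82)]
wrist door_handle []
```

View pics/c8.png

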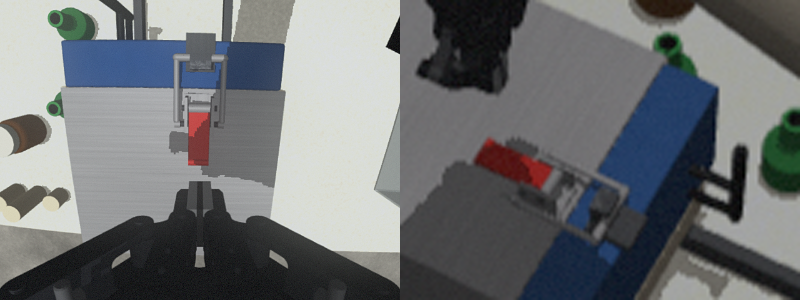

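```bash
python3 - <<'E'
from h import *
r=[np.array(x['point']) for c in ('side','wrist') for _ in range(2) if camera(c) is not None for x in landmark_of(c,'lever_tip')[:1]]
print(np.round(r,1)); lm(['slip_jar','spatula','tool_trough'],('side',),1)
st(); print(finish_job())
E
```

```text
[[691.8  86.4 223.4]
 [689.4  89.2 226.3]
 [684.7  89.2 225.2]
 [687.4  88.4 225. ]]
side slip_jar [([733, -249, -2], 0.62)]
side spatula [([621, -463, 2], 0.56)]
side tool_trough [([483, 537, -2], 0.9)]
t 44.73 pos [677.1  88.6 404.6] rot [-0.043  0.999  0.002  0.005] F [ 0.1 -0.7 -0.1] open -0.1
the job is handed in; nothing more can be done
None
```

I did every step and handed the job in at t = 44.7 s, but one force reading may have broken the wrist-force limit. At the end of the lever press the wrist read -82 N in x and 115 N in z. Each value is below 120 N, but together they come to about 142 N. If the limit counts the combined force, the run may have failed there. I backed off at once, and no verdict was given.

**What I did:** I swung the door open to about 1.8 rad by its handle and stood all three grey vases on the tray. I then pushed the tray home, shut the door and hooked the loop by tipping the lever forward. Last, I pressed the lever flat.

**Last checks:**
- **Lever:** its tip is at z 223–226, where 225 is expected when it lies flat.
- **Loop bar:** it is in front of the keeper. The x reading was 588 in one camera and 594 in the other, against a seat at about 588. The z reading was 208 and 216, against 222 when tight. The seat allows 7 mm in x, and z down to 206, so both readings are inside, though 208 is near the lower limit. I did not get a sharper reading.
- **Door:** the push ended hard against the stop, and the handle is back where it was at the start, within the few mm the networks are good to.
- **Vases and tray:** the tray reached its stop. The vases sat about -61, 0 and +67 mm from its middle, inside the allowed ±80. They stood upright when last seen clearly, before the push, and only partly showed inside the kiln after it. They were out of sight once the door was shut.
- **Jar, trough and spatula:** all read as unmoved, and the arm was clear of everything at hand-in.

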